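# Wedge the spring clip off a hand mill's spindle

### The job

Free the mill's spindle for cleaning: take the wedge from its wooden holder, slide its blade down between the spindle and the bridge of the spring clip so that the clip spreads and slips off the spindle, then hang the wedge back upright in its holder. Touch down slowly, push gently and feel your way, as the blade sits off-centre in its handle; work on the clip only with the wedge and never with the fingers, leave the clip lying flat on the mill's cover, and do not disturb the tumbler, the cup or the lemon.

Things in the scene. Friction and masses are not known exactly. Their poses are not given: they have to be found in the camera images.
- mill: Hand mill, fixed to the worktop: white housing with a flat aluminium cover whose top is 76 mm above the worktop. Origin on the worktop, under the axis of its spindle; x points from the spindle to the window in the cover. The housing spans x = -50 to +66 mm, y = -52 to +52 mm. A headed steel spindle stands out of the cover.
- spindle (a point): Point on the spindle's axis at the cover's top face; axes as the mill's. The spindle's neck, 16 mm in diameter, goes from the cover to 6 mm above it; then its flat-topped head, 20 mm in diameter, from 6 to 16 mm above the cover, with a 1 mm bevel at the top.
- window (a point): Middle of the opening in the cover beside the spindle, at the cover's top face. It spans x = 9 to 34 mm and y = -11 to +11 mm in the mill's frame and is free to 60 mm below the cover's top.
- clip: Loose dark steel U-shaped spring clip, 5 mm thick, flat on the cover round the spindle's neck, under its head. Origin on its underside, on the spindle's axis while seated; x points to its bridge (mill's x within 3 degrees). Driven towards +x with about 10 N, growing then easing, it spreads; at 8 to 10 mm its noses pass the neck's widest place and it jumps by itself to about 14 mm.
- clip_bridge (a point): Middle of the inner edge of the clip's bridge, on its top face (x = 14, z = 5 mm in the clip's frame). The bridge is a bar 38 mm long in y, from x = 14 to 20 mm, lying across the window: a gap 4 mm wide is left between the spindle head's side (x = 10 mm) and its inner face.
- clip_nose_left (a point): Nose at the end of the clip's +y leg, x = -6.8, y = 8 mm in the clip's frame. The legs hinge at the bridge's ends (x = 17.5, y = +-16.5 mm) and run to x = -9.5 mm. Each has two round inward noses of 5 mm diameter that hug the neck: one here and one at x = 4.4, y = 9.5 mm (mirrored on the other leg).
- leg_left (a joint): Spring hinge of the clip's +y leg, rad: about 0 when seated, grows as the leg spreads (0.1 as its nose passes the neck's widest place), -0.02 when off the spindle. Spring 0.5 Nm/rad, closing.
- leg_right (a joint): The same for the clip's -y leg.
- wedge: Wedge tool, 119 mm tall, 200 g, hung in the holder, blade down. Origin: nominal mid of the tip's edge, on the blade's flat face; z points from tip to handle, x from the flat face to the sloping face. In use the flat face slides down the side of the spindle's head and the sloping face bears on the bridge, its x along the mill's x. The clip jumps off with the tip 25 to 45 mm below the cover's top.
- wedge_grip (a point): Middle of the wooden handle (x = 8.5, z = 96 mm in the wedge's frame). Handle: z = 75 to 119 mm, 16 mm thick in x, 24 mm wide in y. Below it a guard plate from z = 70 to 75 mm, x = -7 to 26 mm, y = -18 to +18 mm.
- holder: Wooden holder block, fixed to the worktop, 72 mm (x) by 64 mm (y), 76 mm tall, with an upright slot. Origin on the worktop under the slot's middle. The wedge hangs in it on its guard: its origin then at x = -9.5, y = 0, z = 6 mm in the holder's frame (give or take some mm of play), its x along the holder's x.
- slot (a point): Middle of the slot's mouth, at the block's top. The slot is 36 mm (x) by 17 mm (y) and goes right through the block.
- tumbler: Drinking glass, 81 mm wide, 93 mm tall; origin at the middle of its foot. A bystander.
- white_cup: White cup, 62 mm wide, 55 mm tall; origin at the middle of its foot. A bystander.
- lemon: Lemon, 78 mm long; origin under its middle. A bystander.
- blade_root (a point): Middle of the guard's underside, where the steel blade comes out (z = 70 mm). Blade: 7 mm wide in y, flat face nominally at x = 0, 2.5 mm thick at the tip, growing evenly to 19 mm at z = 50 mm, then 19 mm to z = 70 mm. It was riveted on carelessly: the whole blade may stand up to 6 mm off along the wedge's x, either way, not shown by this point; it does not shift in use. Feel where it is.
Mind the look-alikes: they are no part of the job. There is more than one size of the clip; the one meant has the size given above.

How it is judged:
By the outcome, as a careful person would: the job done as asked, in the order asked, and still so for the second after the job is handed in, with the robot touching nothing.
It also fails if it takes over 72 s, if anything falls off the work surface, if the arm or the gripper's body presses on something with over 40 N, if the wrist force passes 120 N, or if a joint passes its speed limit or range.

### The arm

A 7-joint arm with a two-finger parallel gripper is mounted at the origin on a cart in front of the work surface, level with it; the furniture and walls round the work are solid. World frame = base frame: x ahead of the robot, y to its left, z up, the work surface at z = 0. Lengths are in m, angles in rad, forces in N, time in s.
With the tool pointing down it reaches from about 0.4 to 0.85 m from the base axis. Payload 10.4 kg.
Tool frame: the origin (TCP) lies midway between the tips of the shut fingers; the grasp point (between the pads) lies pinch_z behind it (pinch_z is the distance from the TCP to the grasp point, in m); z points along the fingers, x is the direction in which the jaws open and shut, and the axes are right-handed (so a half turn about z gives the same grasp; the last joint's range is limited). The gripper opens to 87 mm and grips with 3 to 60 N. Pads are 19 mm wide; open, the fingers measure 117 mm over their backs; the gripper's body (75 mm by 190 mm) begins 51 mm behind the grasp point.
Start: joints at [-1.246, 0.332, -0.065, 1.46, 0.022, 1.35, -0.088], TCP at [0.213, 0.588, 0.223] pointing down, gripper open.
Joint ranges: [-2.6, 2.6], [-0.5, 2.12], [-1.47, 1.34], [0.16, 2.42], [-1.27, 4.41], [0.06, 2.06], [-2.6, 2.6]. Speed limits (rad/s): [2.22, 2.22, 2.79, 2.79, 3.14, 3.14, 3.14].

### API

Orientations are given as a 3x3 rotation matrix whose columns are the frame's x, y, z axes.
In Python, from station import get_state, get_image, camera_model, sign_off, pinch_z gives the robot as it stands.
- The arm moves only by the shell command python3 -m creep 'ROWS' [FORCE]. ROWS is JSON, a list that holds one entry, the list of rows, each a list of 7 numbers: the shift along the tool's x, y, z in mm, then the turn, a rotation vector about the tool's x, y, z in degrees, then the closure, from 0 (fully open) to 1 (shut). A call has 1 to 20 rows; each row shifts and turns the commanded pose from where the row before left it, along the tool's axes as they then stand; what a row does not reach is not made up. A row lasts 1/8 s, in which the tool goes at most 62.5 mm and 10.7 degrees, less where a joint would pass 70% of its speed; a pose out of reach is approached as far as the arm can. A call with a gripper value outside its range is refused whole. The fingers move at their own pace and stop on an object; FORCE is the grip in N (left out, the last holds). Time passes only in rows, so rows that do not move let the fingers close. It gives the time, the measured TCP pose, the force and the opening at its end, in the units of the state.
- get_state(): the state, without advancing time (a new reading comes with each control period).
- get_image(name): name is "scene" or "top" or "wrist"; returns (picture, depth): 480x640x3 uint8, red, green, blue; 480x640 float32, m along the optical axis (not along the pixel's ray), 0 where there is no reading.
- camera_model(name): a dict with "fx", "fy", "cx", "cy" (pixels), "R" (3x3) and "t" (3): a world point X has camera coordinates R X + t. Camera axes: x right, y down, z forward; pixel columns grow to the right and rows downward; lengths in m; the calibration is good to about 2 mm. A picture is of the moment at which its call begins: read the wrist's pose just before it. camera_model takes no time and is no camera call; for the wrist camera it gives the pose at the moment of the call.
- sign_off(): hands the job in, once; it reports no verdict.
The state is a dict: "clock": time; "joint_positions": joint angles; "joint_velocities": joint speeds; "joint_torque": joint torques, N m; "eef_pos": TCP position; "orientation": TCP orientation; "contact_force": force on the tool from outside, world axes, zero at the start; "wrist_torque": the same for the moment, N m; "gripper_width": finger opening in m.
Only numpy, scipy, OpenCV 4.12 (cv2) and the standard library are available. Lean on these libraries where they do the work, as an engineer would, in place of code of your own. Each camera call takes 0.05 s, during which the arm holds its last target. There are 200 camera calls.

## Working session

There is one attempt and no reset: what is moved stays moved. The work goes in short steps, Python scripts to look and compute and a shell command to move; the robot and the scene stay as the last step left them, time stands still between calls to the robot, and variables do not carry over. Pictures are saved under pics/ and viewed, about 8 in all and at most 12, crops included, and the job is handed in when it is done.

```bash
ls; mkdir -p pics
python3 - <<'E'
from station import *
import cv2,numpy as np
print(get_state(), pinch_z)
for n in("scene","top"):
    im,d=get_image(n); cv2.imwrite(f"pics/{n}0.png",im[:,:,::-1]); np.savez(f"{n}0.npz",im=im,d=d); m=camera_model(n); print(n,m)
E
```

```text
pics
{'clock': 0.0, 'joint_positions': array([-1.24559558,  0.33289369, -0.0646758 ,  1.46096278,  0.02163329,
        1.3498792 , -0.08849805]), 'joint_velocities': array([ 0.00027041,  0.00031671, -0.00085942, -0.00031588,  0.00060748,
       -0.00133816,  0.00065609]), 'joint_torque': array([ 6.01830607e-05, -6.23248243e+01,  2.48674129e-02, -3.89883149e+01,
       -6.12710346e-02,  3.98392626e-02,  1.49289131e-04]), 'eef_pos': array([0.21291647, 0.58720002, 0.22173001]), 'orientation': array([[ 3.40823413e-01,  9.40127251e-01, -3.91215311e-04],
       [ 9.40126225e-01, -3.40823621e-01, -1.39298201e-03],
       [-1.44291576e-03,  1.06969108e-04, -9.99998953e-01]]), 'contact_force': array([ 0.62256968, -0.58459193, -0.31817545]), 'wrist_torque': array([-0.02965688, -0.00033792,  0.03278224]), 'gripper_width': 0.08683354018998506} 0.0187
scene {'fx': 532.5571030286196, 'fy': 532.5571030286196, 'cx': 323.86740552267344, 'cy': 240.75789072736526, 'R': array([[ 0.69297644, -0.72094851, -0.00411093],
       [-0.56991726, -0.54429495, -0.61557885],
       [ 0.4415631 ,  0.42892453, -0.78806458]]), 't': array([-0.19772997,  0.54114134,  0.57765132])}
top {'fx': 438.8495735978167, 'fy': 438.8495735978167, 'cx': 323.2924045146892, 'cy': 239.25034368521725, 'R': array([[ 0.00697046, -0.9999149 ,  0.01102785],
       [-0.9839721 , -0.00882359, -0.17810403],
       [ 0.17818618, -0.00960963, -0.98394987]]), 't': array([0.25755139, 0.58706276, 0.83314263])}
```

View pics/scene0.png

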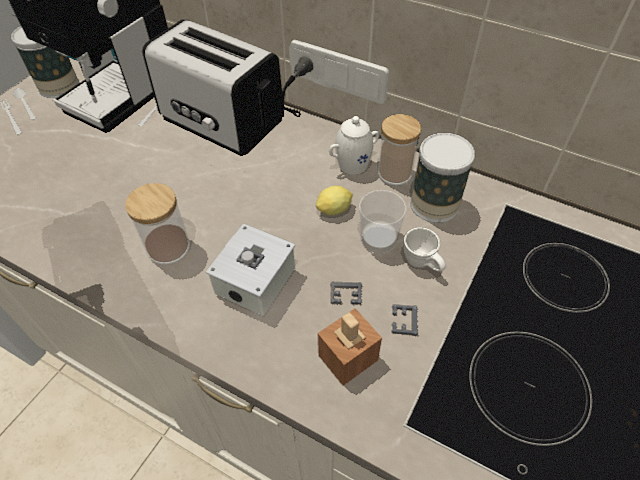

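View pics/top0.png

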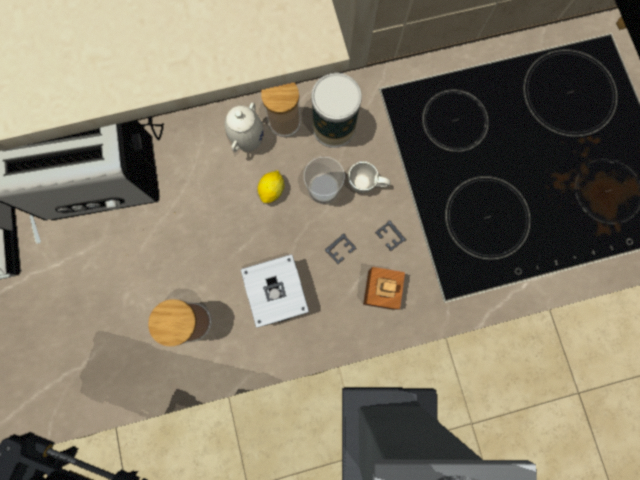

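The scene shows the mill at (250,265) in scene and (275,290) in top. The holder with the wedge is at (349,345) and (387,288). Two loose look-alike clips lie on the worktop. Next I rectify both views onto the z=76 mm plane.

```bash
cat > h.py <<'E'
import numpy as np, cv2
from station import *
def ray(m,px,z):
    "pixels Nx2 -> world points on plane z"
    px=np.atleast_2d(np.array(px,float)); R,t=m["R"],m["t"]
    d=np.c_[(px[:,0]-m["cx"])/m["fx"],(px[:,1]-m["cy"])/m["fy"],np.ones(len(px))]@R
    c=-R.T@t
    return c+d*((z-c[2])/d[:,2])[:,None]
def proj(m,X):
    X=np.atleast_2d(X)@m["R"].T+m["t"]
    return np.c_[m["fx"]*X[:,0]/X[:,2]+m["cx"],m["fy"]*X[:,1]/X[:,2]+m["cy"]]
def rect(im,m,c,z,half,s):
    "metric picture of plane z round c: s px/m; right = -y, up = +x"
    n=int(2*half*s)
    w=np.array([[c[0]+half,c[1]+half,z],[c[0]+half,c[1]-half,z],[c[0]-half,c[1]-half,z],[c[0]-half,c[1]+half,z]])
    H=cv2.getPerspectiveTransform(np.float32(proj(m,w)),np.float32([[0,0],[n,0],[n,n],[0,n]]))
    return cv2.warpPerspective(im,H,(n,n),flags=cv2.INTER_CUBIC)
E
python3 - <<'E'
from h import *
out=[]
C={}
for n in("scene","top"):
    f=np.load(n+"0.npz"); m=camera_model(n)
    pm,ph={"scene":((252,255),(350,330)),"top":((275,290),(386,288))}[n]
    a=ray(m,[pm,ph],.076); print(n,a)
    C.setdefault('m',a[0]);C.setdefault('h',a[1])
    out.append(np.hstack([rect(f['im'],m,C['m'],.076,.075,2600),rect(f['im'],m,C['h'],.076,.075,2600)]))
    q=f['d']; print([float(q[v,u]) for u,v in (pm,ph)])
o=cv2.resize(np.vstack(out),(600,600)); cv2.imwrite("pics/rect0.png",o[:,:,::-1])
E
```

```text
scene [[0.48489759 0.35704529 0.076     ]
 [0.49372492 0.14554411 0.076     ]]
[0.8640796542167664, 0.7518007755279541]
top [[0.48089409 0.35427915 0.076     ]
 [0.48635702 0.14123932 0.076     ]]
[0.827289879322052, 0.7939915657043457]
```

View pics/rect0.png

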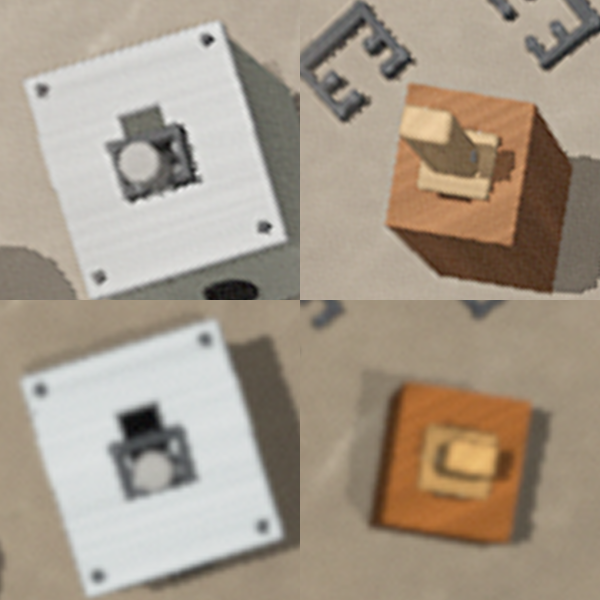

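Rectified views (2 px/mm, up=+x, right=-y), with the two cameras agreeing within 2 mm:
- **Mill:** cover quad is about 103 x 114 mm, as given. Its centre is near (0.480, 0.355), yaw is about +16.4°, and the window is towards +x.
- **Holder:** top is 64 x 72 mm, centred near (0.4865, 0.140). Yaw is -9° or 171°.

I'll move over the holder and look with the wrist camera.

```bash
python3 -m creep '[[[-27.3,34.1,-7,0,0,0,0],[-27.3,34.1,-7,0,0,0,0],[-27.3,34.1,-7,0,0,0,0],[-27.3,34.1,-7,0,0,0,0],[-27.3,34.1,-7,0,0,0,0],[-27.3,34.1,-7,0,0,0,0],[-27.3,34.1,-7,0,0,0,0],[-27.3,34.1,0,0,0,0,0],[-27.3,34.1,0,0,0,0,0],[-27.3,34.1,0,0,0,0,0],[-27.3,34.1,0,0,0,0,0],[-27.3,34.1,0,0,0,0,0],[0,0,0,0,0,9.9,0],[0,0,0,0,0,9.9,0],[0,0,0,0,0,9.9,0],[0,0,0,0,0,9.9,0],[0,0,0,0,0,9.9,0],[0,0,0,0,0,9.9,0],[0,0,0,0,0,9.9,0],[0,0,0,0,0,9.9,0]]]' 50
python3 - <<'E'
from h import *
s=get_state(); m=camera_model("wrist"); im,d=get_image("wrist")
print(s['eef_pos'],s['joint_positions'],s['orientation'][:,0]); print(-m['R'].T@m['t'],m)
cv2.imwrite("pics/w1.png",im[:,:,::-1]); np.savez("w1.npz",im=im,d=d,R=m['R'],t=m['t'])
for n in("scene","top"):
  m=camera_model(n); print(n,-m['R'].T@m['t'])
E
```

```text
clock: 2.6
eef_pos: [0.4858, 0.1401, 0.2712]
orientation: [[0.986, -0.164, -0.001], [-0.164, -0.986, -0.0], [-0.001, 0.0, -1.0]]
contact_force: [-0.4, -0.5, -0.5]
gripper_width: 0.0868
[0.48583327 0.1400789  0.27121807] [-0.72551972  0.0326202   0.36589978  1.71207299 -0.01186186  1.39970414
 -0.5227489 ] [ 9.86421753e-01 -1.64230972e-01 -5.59076132e-04]
[0.49850707 0.21560362 0.43375075] {'fx': 431.85243255840766, 'fy': 431.85243255840766, 'cx': 318.69766161744775, 'cy': 245.56741522508761, 'R': array([[ 0.98636495, -0.16456936, -0.00105562],
       [-0.15762367, -0.94654056,  0.28145291],
       [-0.04731771, -0.2774489 , -0.95957446]]), 't': array([-0.45577027,  0.16057368,  0.49962334])}
scene [ 0.19035849 -0.09578144  0.78752886]
top [0.42740363 0.27071567 0.92148859]
```

View pics/w1.png

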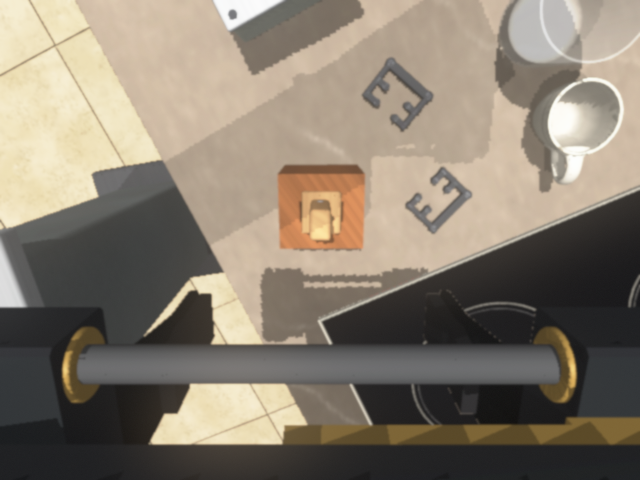

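The wrist view shows the holder's top at about (321,215), with the handle at (321,225) and the guard at (321,215). I'll enlarge it to get the handle's top face.

Run:
```python
from h import *
f=np.load("w1.npz"); m=camera_model("wrist"); im=f['im']
c=im[160:255,270:372]; cv2.imwrite("pics/w1c.png",cv2.resize(c[:,:,::-1],None,fx=6,fy=6,interpolation=cv2.INTER_CUBIC))
```

```text
(no output)
```

View pics/w1c.png

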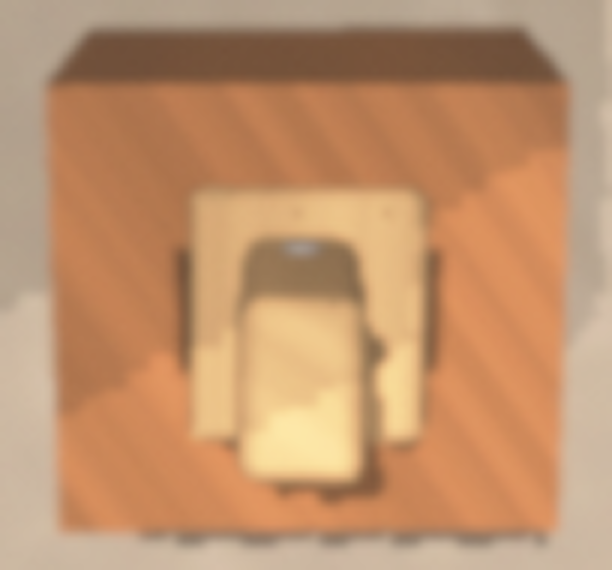

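The guard is centred in the slot. The handle sits about 0.6 mm left of the guard's centre, which suggests the wedge's x is along tool +x (to be checked once lifted). Now the positions.

Run:
```python
from h import *
m=camera_model("wrist"); s=get_state()
R=s['orientation']
for n,p,z in (("handle",(320.8,225),.125),("guard",(321.2,212.5),.081),("block",((270+310/6),160+305/6),.076)):
    X=ray(m,p,z)[0]; print(n,X,"tool mm",(R.T@(X-s['eef_pos']))*1e3)
for z,pts in ((.125,[(243,298),(367,298),(367,482),(243,482)]),(.081,[(190,190),(425,190),(415,440),(190,440)]),(.076,[(50,80),(568,80),(560,530),(60,530)])):
    P=ray(m,np.array(pts)/6+[270,160],z); print(np.linalg.norm(np.roll(P,-1,0)-P,axis=1)*1e3, (R.T@(P.mean(0)-s['eef_pos']))*1e3, np.degrees(np.arctan2(*(P[1]-P[0])[1::-1])))
```

```text
handle [0.4874579  0.14158866 0.125     ] tool mm [  1.38447125  -1.80307946 146.21305216]
guard [0.48795136 0.14153887 0.081     ] tool mm [  1.90221465  -1.8518936  190.21277425]
block [0.48842551 0.14183433 0.076     ] tool mm [  2.3207832   -2.22628984 195.2124485 ]
[15.03212936 23.16316563 15.34408196 23.16394368] [  1.40890226  -1.68413827 146.21307329] -9.961877160717876
[32.1640556  35.37465251 31.65971468 35.36854387] [  1.59166891  -1.60724199 190.21300715] -9.964313637503432
[71.04923117 64.44151543 72.0798817  64.45040445] [  2.24989692  -1.42463237 195.21271458] -9.966736864957182
```

```bash
python3 -m creep '[[[1.4,-1.7,50,0,0,0,0],[0,0,50,0,0,0,0],[0,0,40,0,0,0,0],[0,0,25,0,0,0,0],[0,0,14,0,0,0,0.3],[0,0,7,0,0,0,0.5],[0,0,0,0,0,0,0.6],[0,0,0,0,0,0,0.7],[0,0,0,0,0,0,0.8],[0,0,0,0,0,0,1],[0,0,0,0,0,0,1],[0,0,0,0,0,0,1],[0,0,0,0,0,0,1],[0,0,0,0,0,0,1]]]' 50
```

```text
clock: 4.4
eef_pos: [0.4876, 0.1416, 0.0856]
orientation: [[0.987, -0.159, -0.0], [-0.159, -0.987, 0.0], [-0.0, -0.0, -1.0]]
contact_force: [-1.4, 0.4, 1.3]
gripper_width: 0.0157
```

```bash
python3 -m creep '[[[0,0,-2,0,0,0,1],[0,0,-5,0,0,0,1],[0,0,-10,0,0,0,1],[0,0,-18,0,0,0,1],[0,0,-25,0,0,0,1],[0,0,-25,0,0,0,1],[0,0,-25,0,0,0,1],[0,0,-20,0,0,0,1],[0,0,0,0,0,0,1],[0,0,0,0,0,0,1]]]' 50
python3 - <<'E'
from h import *
s=get_state();print(s['eef_pos'],s['contact_force'],s['wrist_torque'],s['gripper_width'])
o=[]
for n in("scene","top"):
    im,d=get_image(n); np.savez(f"{n}2.npz",im=im,d=d)
    p=proj(camera_model(n),s['eef_pos']-[0,0,.03])[0].astype(int); print(n,p)
    c=im[max(p[1]-45,0):p[1]+45,p[0]-45:p[0]+45]; o.append(cv2.resize(c,(400,400),interpolation=cv2.INTER_CUBIC))
cv2.imwrite("pics/lift.png",np.hstack(o)[:,:,::-1])
E
```

```text
clock: 5.65
eef_pos: [0.4874, 0.1415, 0.2149]
orientation: [[0.987, -0.159, -0.001], [-0.159, -0.987, -0.0], [-0.001, 0.0, -1.0]]
contact_force: [0.3, 1.2, -1.7]
gripper_width: 0.0157
[0.48735214 0.14150532 0.21490115] [ 0.29830429  1.18412123 -1.69498605] [-0.08739831  0.08220006 -0.05418564] 0.015660597567376363
scene [351 295]
top [395 282]
```

View pics/lift.png

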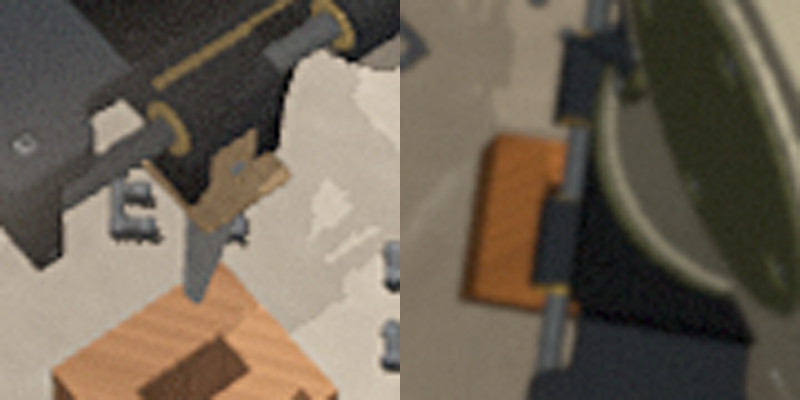

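The blade's flat, near-vertical edge (crop x≈187) is on the world -x side and the slope is on the +x side. So the wedge's x is tool +x, as guessed. I'll move beside the mill with the yaw turned to +16.4° and measure the spindle and clip with the wrist camera.

```bash
python3 -m creep '[[[-5,-22,-9,0,0,0,1],[-7,-30,-9,0,0,0,1],[-8,-35,-9,0,0,0,1],[-7,-30,-8,0,0,0,1],[-5,-22,0,0,0,0,1],[0,0,0,0,0,-8.5,1],[0,0,0,0,0,-8.5,1],[0,0,0,0,0,-8.5,1],[0,0,0,0,0,0,1],[0,0,0,0,0,0,1]]]' 50
python3 - <<'E'
from h import *
s=get_state();m=camera_model("wrist");im,d=get_image("wrist");np.savez("w3.npz",im=im,d=d,R=m['R'],t=m['t'])
print(s['eef_pos'],s['orientation'][:,0],np.degrees(np.arctan2(s['orientation'][1,0],s['orientation'][0,0])))
print(proj(m,np.array([[.4726,.3528,.092],[.4726,.3528,.076]])),proj(m,s['eef_pos']-[0,0,.08]))
sc,_=get_image("scene");np.savez("scene3.npz",im=sc)
p=proj(camera_model("scene"),s['eef_pos']-[0,0,.06])[0].astype(int);print(p)
c=cv2.resize(sc[p[1]-35:p[1]+35,p[0]-25:p[0]+25],(400,560),interpolation=cv2.INTER_CUBIC)
q=proj(m,np.array([.4726,.3528,.085]))[0].astype(int);print(q)
w=cv2.resize(im[max(q[1]-50,0):max(q[1]-50,0)+98,q[0]-35:q[0]+35],(400,560),interpolation=cv2.INTER_CUBIC)
cv2.imwrite("pics/m3.png",np.hstack([c,w])[:,:,::-1])
E
```

```text
clock: 7.0
eef_pos: [0.4782, 0.2836, 0.2501]
orientation: [[0.96, 0.278, -0.0], [0.278, -0.96, -0.0], [-0.001, 0.0, -1.0]]
contact_force: [0.2, -0.0, -2.5]
gripper_width: 0.0159
[0.47817572 0.28364334 0.2500881 ] [ 9.60492970e-01  2.78303690e-01 -5.57129226e-04] 16.15899223914548
[[338.78524038 131.61591296]
 [337.85451614 131.02006428]] [[319.5307336  254.68149756]]
[273 238]
[338 131]
```

View pics/m3.png

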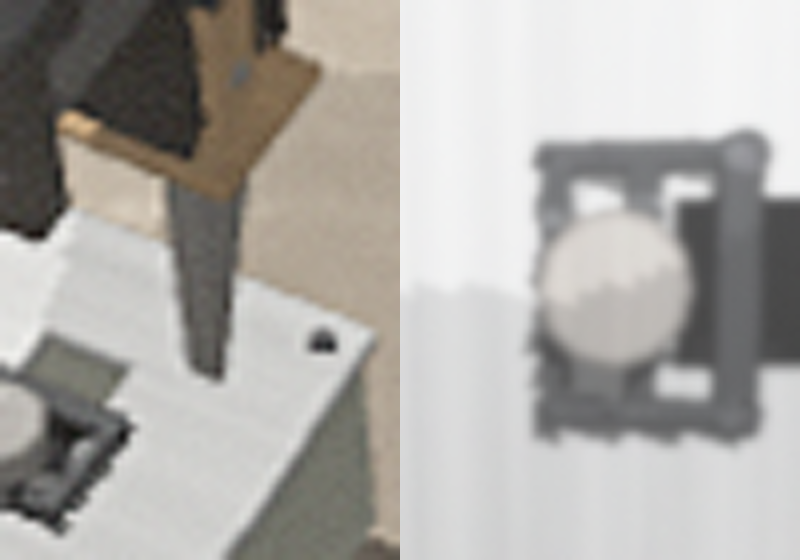

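Wrist crop: the spindle head disc is centred at (616,288) in the mosaic, i.e. px (340.8,131.4). The bridge's inner edge is at mosaic x≈718 and the gap lies between them. The scene crop shows tip corners at (192,375), (222,380) and (232,365). I'll convert all of these to the tool frame.

Run:
```python
from h import *
s=get_state();R=s['orientation'];T=lambda X:np.round((X-s['eef_pos'])@R*1e3,2)
m=camera_model("wrist");W=lambda u,v:((u-400)/5.714+303,v/5.714+81)
X=ray(m,[W(616,288),W(538,288),W(694,288),W(616,210),W(616,367)],.092);print("head",X[0],T(X))
print("bridge inner/outer, ends",T(ray(m,[W(718,288),W(758,288),W(740,145),W(735,437)],.081)))
print("window end y",T(ray(m,[W(680,203),W(680,362)],.076)))
ms=camera_model("scene");S=lambda u,v:(u/8+248,v/8+203)
print("tip",T(ray(ms,[S(192,375),S(222,380),S(232,365)],.1705)))
print("guard low corners",T(ray(ms,[S(62,122),S(225,200),S(322,72)],.2405)))
print("blade root left/right",T(ray(ms,[S(170,182),S(240,195)],.2405)))
print(s['contact_force'],s['wrist_torque'])
```

```text
head [0.47391209 0.35352482 0.092     ] [[ 15.47 -68.12 158.33]
 [  5.66 -68.13 158.33]
 [ 25.27 -68.12 158.33]
 [ 15.33 -77.53 158.33]
 [ 15.6  -58.43 158.33]]
bridge inner/outer, ends [[ 29.27 -67.83 169.33]
 [ 34.48 -67.83 169.33]
 [ 31.64 -85.54 169.33]
 [ 32.01 -48.77 169.33]]
window end y [[ 24.47 -78.45 174.33]
 [ 24.91 -58.17 174.33]]
tip [[-6.17 -0.81 79.84]
 [-4.63  4.6  79.84]
 [-0.86  4.47 79.84]]
guard low corners [[-13.13 -15.57   9.84]
 [-15.1   17.55   9.84]
 [ 16.75  17.77   9.84]]
blade root left/right [[-15.98   7.42   9.84]
 [-13.02  19.21   9.84]]
[-0.42880095  0.40647707 -2.46773315] [-0.10956461  0.04521204  0.01116443]
```

Run:
```python
from h import *
s=get_state();R=s['orientation'];ms=camera_model("scene")
im=np.load("scene3.npz")['im'].astype(int)
for dz in (-60,-65,-70,-75,-78): # rows along the blade: tool z = 80 is the tip
    z=-dz
    P=lambda x,y:proj(ms,s['eef_pos']+R@np.array([x,y,z])/1e3)[0]
    v=int(round(P(-4,0)[1])); g=im[v,262:286].sum(1)/3
    h=80-z; t=2.5+16.5*h/50
    # half-level edges: dark blade against bright cover
    lo=g[6:16].min(); 
    k=int(np.argmin(g)); thr=(g.min()+np.median(np.r_[g[:4],g[-4:]]))/2
    a=k
    while a>0 and g[a]<thr:a-=1
    b=k
    while b<len(g)-1 and g[b]<thr:b+=1
    ul=262+a+(g[a]-thr)/(g[a]-g[a+1]); ur=262+b-(g[b]-thr)/(g[b]-g[b-1])
    # tool y grows towards world -y: left silhouette edge at tool y=-3.5, right one at +3.5
    fl=np.interp(ul,[P(x,-3.5)[0] for x in range(-20,15)],range(-20,15))
    fr=np.interp(ur,[P(x+t,3.5)[0] for x in range(-20,15)],range(-20,15))
    print(z,v,round(ul,2),round(ur,2),"flat x:",round(float(fl),1),round(float(fr),1))
```

```text
60 241 270.25 276.55 flat x: -3.4 -6.7
65 243 270.39 276.42 flat x: -3.8 -6.2
70 245 270.66 276.21 flat x: -3.9 -5.8
75 247 270.97 275.69 flat x: -3.8 -6.4
78 248 271.21 275.69 flat x: -3.6 -5.9
```

The blade's flat face lies at tool x ≈ -5±1.3, so it is riveted about +3.5 mm off. Plan: lower the tip to 10 mm above the cover (above the bridge, below the head's top) with about 4 mm spare in x. Then creep in -x until the flat face touches the head's side.

```bash
python3 -m creep '[[[6,-12,0,0,0,0,1],[10,-20,0,0,0,0,1],[10,-20,0,0,0,0,1],[6.5,-12,0,0,0,0,1],[2,-4,0,0,0,0,1],[0,0,15,0,0,0,1],[0,0,25,0,0,0,1],[0,0,20,0,0,0,1],[0,0,10,0,0,0,1],[0,0,4,0,0,0,1],[0,0,0,0,0,0,1],[0,0,0,0,0,0,1]]]' 60
python3 -m creep '[[[0,0,2,0,0,0,1],[0,0,2,0,0,0,1],[0,0,2,0,0,0,1],[0,0,2,0,0,0,1],[0,0,2,0,0,0,1],[0,0,0,0,0,0,1],[0,0,0,0,0,0,1]]]'
```

```text
clock: 8.6
eef_pos: [0.4924, 0.3591, 0.1773]
orientation: [[0.959, 0.282, 0.001], [0.282, -0.959, 0.001], [0.001, -0.001, -1.0]]
contact_force: [0.2, -0.4, -2.5]
gripper_width: 0.0156
clock: 9.48
eef_pos: [0.4921, 0.3589, 0.1666]
orientation: [[0.959, 0.282, 0.0], [0.282, -0.959, 0.0], [0.0, -0.0, -1.0]]
contact_force: [-1.2, 0.1, -2.2]
gripper_width: 0.0154
```

```bash
for i in 1; do python3 -m creep '[[[-0.5,0,0,0,0,0,1],[-0.5,0,0,0,0,0,1],[-0.5,0,0,0,0,0,1],[-0.5,0,0,0,0,0,1],[0,0,0,0,0,0,1]]]'; done; python3 -m creep '[[[-0.5,0,0,0,0,0,1],[-0.5,0,0,0,0,0,1],[0,0,0,0,0,0,1]]]'
```

```text
clock: 10.1
eef_pos: [0.4901, 0.3583, 0.1666]
orientation: [[0.959, 0.282, -0.0], [0.282, -0.959, 0.0], [0.0, -0.0, -1.0]]
contact_force: [-0.1, 0.8, -3.4]
gripper_width: 0.0156
clock: 10.48
eef_pos: [0.4892, 0.358, 0.1665]
orientation: [[0.959, 0.282, -0.0], [0.282, -0.959, 0.0], [-0.0, -0.0, -1.0]]
contact_force: [0.5, 0.0, -1.8]
gripper_width: 0.0155
```

```bash
python3 -m creep '[[[-0.5,0,0,0,0,0,1],[0,0,0,0,0,0,1]]]'
```

```text
clock: 10.72
eef_pos: [0.4887, 0.3579, 0.1666]
orientation: [[0.959, 0.282, -0.0], [0.282, -0.959, 0.0], [0.0, -0.0, -1.0]]
contact_force: [-0.7, 0.2, -1.7]
gripper_width: 0.0159
```

```bash
python3 -m creep '[[[-0.5,0,0,0,0,0,1],[0,0,0,0,0,0,1]]]' | grep -E "eef|force"; python3 -m creep '[[[-0.5,0,0,0,0,0,1],[0,0,0,0,0,0,1]]]'| grep -E "eef|force"
```

```text
eef_pos: [0.4882, 0.3578, 0.1666]
contact_force: [-0.1, 0.0, -1.7]
eef_pos: [0.4878, 0.3576, 0.1666]
contact_force: [0.0, 0.8, -1.8]
```

```bash
python3 -m creep '[[[-0.5,0,0,0,0,0,1],[0,0,0,0,0,0,1]]]' | grep -E "eef|force"
```

```text
eef_pos: [0.4873, 0.3575, 0.1666]
contact_force: [0.4, -0.8, -1.9]
```

```bash
python3 -m creep '[[[-0.5,0,0,0,0,0,1],[0,0,0,0,0,0,1]]]' | grep -E "eef|force"; python3 -m creep '[[[-0.4,0,0,0,0,0,1],[0,0,0,0,0,0,1]]]'| grep -E "eef|force"
```

```text
eef_pos: [0.4871, 0.3574, 0.1667]
contact_force: [1.4, 0.8, -2.1]
eef_pos: [0.4869, 0.3573, 0.1667]
contact_force: [3.8, 1.3, -2.9]
```

```bash
python3 -m creep '[[[-0.4,0,0,0,0,0,1],[0,0,0,0,0,0,1]]]' | grep -E "eef|force|clock"; python3 -m creep '[[[0,0,0,0,0,0,1]]]' | grep -E "eef|force"
```

```text
clock: 12.22
eef_pos: [0.4868, 0.3573, 0.1668]
contact_force: [4.7, 2.4, -3.6]
eef_pos: [0.4868, 0.3573, 0.1668]
contact_force: [4.9, 1.7, -3.5]
```

The flat face touched the head's side at TCP mill-x ≈ 13.8, so it lies at tool x ≈ -3.8. I'll back off about 1.2 mm and lower slowly into the gap.

```bash
python3 -m creep '[[[0.6,0,0,0,0,0,1],[0.6,0,0,0,0,0,1],[0,0,0,0,0,0,1]]]'; python3 -m creep '[[[0,0,1,0,0,0,1],[0,0,1,0,0,0,1],[0,0,1,0,0,0,1],[0,0,1,0,0,0,1],[0,0,1,0,0,0,1],[0,0,0,0,0,0,1]]]'| grep -E "eef|force"; python3 -m creep '[[[0,0,1,0,0,0,1],[0,0,1,0,0,0,1],[0,0,0,0,0,0,1]]]'| grep -E "eef|force"
```

```text
clock: 12.72
eef_pos: [0.4871, 0.3574, 0.1666]
orientation: [[0.959, 0.282, -0.0], [0.282, -0.959, 0.0], [-0.0, -0.0, -1.0]]
contact_force: [2.6, 0.9, -2.0]
gripper_width: 0.0161
eef_pos: [0.4872, 0.3574, 0.1614]
contact_force: [2.3, 1.2, -3.1]
eef_pos: [0.4872, 0.3574, 0.1594]
contact_force: [3.0, 1.1, -1.8]
```

The tip is about 1 mm below the bridge's top with no resistance, resting lightly on the head, so it is in the gap. Continuing down.

```bash
python3 -m creep '[[[0.3,0,1,0,0,0,1],[0,0,1,0,0,0,1],[0,0,1,0,0,0,1],[0,0,0,0,0,0,1]]]'| grep -E "eef|force|width"; python3 -m creep '[[[0,0,1,0,0,0,1],[0,0,1,0,0,0,1],[0,0,0,0,0,0,1]]]'| grep -E "eef|force|width"; python3 -m creep '[[[0,0,1,0,0,0,1],[0,0,1,0,0,0,1],[0,0,0,0,0,0,1]]]'| grep -E "eef|force|width"
```

```text
eef_pos: [0.4873, 0.3575, 0.1563]
contact_force: [0.9, 0.3, -2.3]
gripper_width: 0.0155
eef_pos: [0.4873, 0.3576, 0.1545]
contact_force: [0.7, -0.0, -2.0]
gripper_width: 0.0155
eef_pos: [0.4873, 0.3576, 0.1527]
contact_force: [-1.7, -0.4, 3.1]
gripper_width: 0.0157
```

```bash
for k in 1 ; do python3 -m creep '[[[0,0,1,0,0,0,1],[0,0,1,0,0,0,1],[0,0,1,0,0,0,1],[0,0,0,0,0,0,1]]]'| grep -E "eef|force|width"; done;  python3 -m creep '[[[0,0,1,0,0,0,1],[0,0,1,0,0,0,1],[0,0,1,0,0,0,1],[0,0,0,0,0,0,1]]]'| grep -E "eef|force|width|\]\]"
```

```text
eef_pos: [0.4873, 0.3577, 0.1496]
contact_force: [-3.2, -0.4, 3.8]
gripper_width: 0.0155
eef_pos: [0.4873, 0.3576, 0.1465]
orientation: [[0.959, 0.282, -0.0], [0.282, -0.959, 0.0], [-0.0, -0.0, -1.0]]
contact_force: [-2.2, 0.4, 4.5]
gripper_width: 0.0154
```

```bash
python3 -m creep '[[[0,0,1,0,0,0,1],[0,0,1,0,0,0,1],[0,0,1,0,0,0,1],[0,0,1,0,0,0,1],[0,0,1,0,0,0,1],[0,0,0,0,0,0,1]]]'| grep -E "eef|force|width"; python3 -m creep '[[[0,0,1,0,0,0,1],[0,0,1,0,0,0,1],[0,0,1,0,0,0,1],[0,0,0,0,0,0,1]]]'| grep -E "eef|force|width"
```

```text
eef_pos: [0.4874, 0.3576, 0.1414]
contact_force: [-3.4, 0.6, 2.4]
gripper_width: 0.0155
eef_pos: [0.4874, 0.3575, 0.1382]
contact_force: [-2.8, -0.6, 2.5]
gripper_width: 0.0157
```

```bash
python3 -m creep '[[[0,0,1,0,0,0,1],[0,0,1,0,0,0,1],[0,0,1,0,0,0,1],[0,0,0,0,0,0,1]]]'| grep -E "eef|force|width"; python3 -m creep '[[[0,0,1,0,0,0,1],[0,0,1,0,0,0,1],[0,0,1,0,0,0,1],[0,0,0,0,0,0,1]]]'| grep -E "eef|force|width"
```

```text
eef_pos: [0.4874, 0.3575, 0.1353]
contact_force: [-2.4, -1.1, 0.6]
gripper_width: 0.0154
eef_pos: [0.4874, 0.3575, 0.1323]
contact_force: [-2.3, -0.0, 0.8]
gripper_width: 0.0154
```

```bash
python3 -m creep '[[[0,0,1,0,0,0,1],[0,0,1,0,0,0,1],[0,0,1,0,0,0,1],[0,0,0,0,0,0,1]]]'| grep -E "eef|force|width"; python3 -m creep '[[[0,0,1,0,0,0,1],[0,0,1,0,0,0,1],[0,0,1,0,0,0,1],[0,0,0,0,0,0,1]]]'| grep -E "clock|eef|force|width"
```

```text
eef_pos: [0.4875, 0.3575, 0.1293]
contact_force: [-2.2, -0.8, -1.1]
gripper_width: 0.0153
clock: 19.35
eef_pos: [0.4877, 0.3575, 0.1264]
contact_force: [-0.9, 0.4, -2.4]
gripper_width: 0.0158
```

Run:
```python
from h import *
s=get_state();print(s['contact_force'],s['wrist_torque'])
im,_=get_image("scene");c=camera_model("scene")
p=proj(c,np.array([.49,.357,.085]))[0].astype(int)
top,_=get_image("top");q=proj(camera_model("top"),np.array([.49,.357,.085]))[0].astype(int)
a=cv2.resize(im[p[1]-35:p[1]+35,p[0]-30:p[0]+30],(480,560),interpolation=cv2.INTER_CUBIC)
b=cv2.resize(top[q[1]-35:q[1]+35,q[0]-20:q[0]+20],(320,560),interpolation=cv2.INTER_CUBIC)
cv2.imwrite("pics/push.png",np.hstack([a,b])[:,:,::-1])
```

```text
[-0.89915639  0.43911145 -2.44887166] [-0.10446866  0.2713658  -0.0067462 ]
```

View pics/push.png

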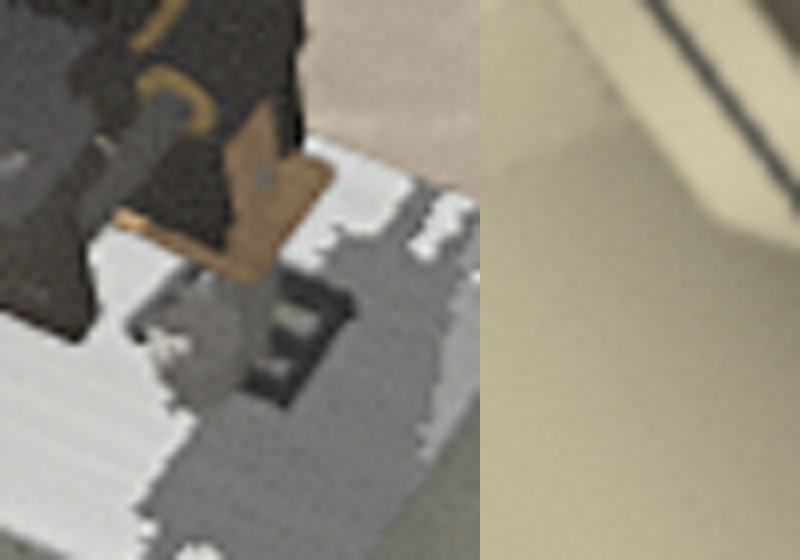

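The clip has shifted towards +x and the forces have vanished, with the tip 29 mm below the cover. Going 4 mm deeper should stay force-free if it has jumped off.

```bash
python3 -m creep '[[[0,0,1,0,0,0,1],[0,0,1,0,0,0,1],[0,0,0,0,0,0,1]]]'| grep -E "eef|force|width"; python3 -m creep '[[[0,0,1,0,0,0,1],[0,0,1,0,0,0,1],[0,0,0,0,0,0,1]]]'| grep -E "clock|eef|force|width"
```

```text
eef_pos: [0.4876, 0.3575, 0.1245]
contact_force: [-1.2, -0.6, -2.7]
gripper_width: 0.0156
clock: 20.2
eef_pos: [0.4875, 0.3575, 0.1224]
contact_force: [0.4, -0.7, -2.4]
gripper_width: 0.0157
```

```bash
python3 -m creep '[[[0,0,-2,0,0,0,1],[0,0,-4,0,0,0,1],[0,0,-8,0,0,0,1],[0,0,-10,0,0,0,1],[0,0,-12,0,0,0,1],[0,0,-15,0,0,0,1],[0,0,-20,0,0,0,1],[0,0,-25,0,0,0,1],[0,0,-22,0,0,0,1],[0,0,-10,0,0,0,1],[-4,9,0,0,0,0,1],[-8,18,0,0,0,0,1],[-9,20,0,0,0,0,1],[-6,15,0,0,0,0,1],[-2.7,6,0,0,0,0,1],[0,0,0,0,0,0,1],[0,0,0,0,0,0,1]]]'
python3 - <<'E'
from h import *
s=get_state();m=camera_model("wrist");im,d=get_image("wrist");np.savez("w4.npz",im=im,d=d)
q=proj(m,np.array([.4739,.3535,.085]))[0].astype(int);print(q,s['contact_force'])
w=cv2.resize(im[q[1]-50:q[1]+50,q[0]-50:q[0]+70],(720,600),interpolation=cv2.INTER_CUBIC)
cv2.imwrite("pics/m4.png",w[:,:,::-1])
E
```

```text
clock: 22.32
eef_pos: [0.478, 0.2847, 0.2504]
orientation: [[0.959, 0.283, -0.0], [0.283, -0.959, 0.0], [-0.0, -0.0, -1.0]]
contact_force: [0.2, 0.8, -2.0]
gripper_width: 0.0155
[340 132] [ 0.20376837  0.81878487 -1.97221384]
```

View pics/m4.png

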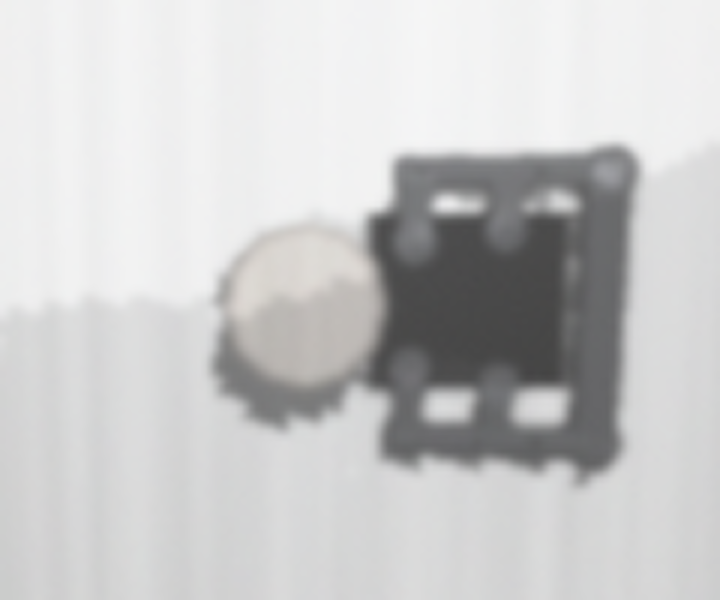

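Wrist crop: the clip is clear of the spindle. Head disc centre is at (307,305) and the nearest noses at x≈412. It lies flat with its legs on either side of the window. Now back to the holder, first to above the slot.

```bash
python3 -m creep '[[[0,0,0,0,0,8.5,1],[0,0,0,0,0,8.5,1],[0,0,0,0,0,8.6,1],[5,22,0,0,0,0,1],[7,30,0,0,0,0,1],[8,35,0,0,0,0,1],[7,30,0,0,0,0,1],[4,17,0,0,0,0,1],[1.2,5.7,0,0,0,0,1],[0,0,25,0,0,0,1],[0,0,25,0,0,0,1],[0,0,20,0,0,0,1],[0,0,10,0,0,0,1],[0,0,0,0,0,0,1],[0,0,0,0,0,0,1]]]'
python3 - <<'E'
from h import *
s=get_state();R=s['orientation'];print((np.array([.4876,.1416,.0856])-s['eef_pos'])@R*1e3, np.degrees(np.arctan2(R[1,0],R[0,0])))
im,_=get_image("scene");p=proj(camera_model("scene"),s['eef_pos']-[0,0,.07])[0].astype(int)
c=cv2.resize(im[p[1]-40:p[1]+40,p[0]-40:p[0]+40],(480,480),interpolation=cv2.INTER_CUBIC);cv2.imwrite("pics/ret.png",c[:,:,::-1])
E
```

```text
clock: 24.25
eef_pos: [0.488, 0.1413, 0.1713]
orientation: [[0.987, -0.16, 0.001], [-0.16, -0.987, 0.001], [0.001, -0.001, -1.0]]
contact_force: [0.1, -0.6, -1.8]
gripper_width: 0.0157
[-0.49469436 -0.19049075 85.74100953] -9.19960232125118
```

View pics/ret.png

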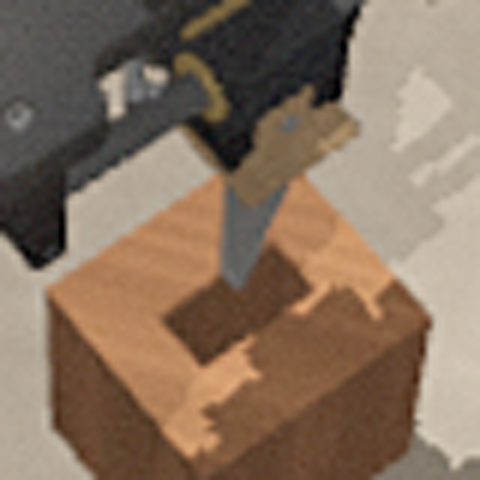

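The tip is at (237,290), inside the slot's outline. Lowering, slowly at the end.

```bash
python3 -m creep '[[[-0.5,-0.2,6,0,0,0,1],[0,0,10,0,0,0,1],[0,0,14,0,0,0,1],[0,0,0,0,0,0,1]]]'| grep -E "eef|force"; python3 -m creep '[[[0,0,14,0,0,0,1],[0,0,14,0,0,0,1],[0,0,12,0,0,0,1],[0,0,8,0,0,0,1],[0,0,4,0,0,0,1],[0,0,0,0,0,0,1]]]'| grep -E "eef|force"; python3 -m creep '[[[0,0,1,0,0,0,1],[0,0,1,0,0,0,1],[0,0,0.7,0,0,0,1],[0,0,0,0,0,0,1]]]'| grep -E "clock|eef|force"
```

```text
eef_pos: [0.4862, 0.1408, 0.139]
contact_force: [-0.2, -0.2, -2.0]
eef_pos: [0.4871, 0.1411, 0.0885]
contact_force: [0.3, -0.4, -1.8]
clock: 26.05
eef_pos: [0.4871, 0.1412, 0.0858]
contact_force: [0.1, 0.6, -1.9]
```

```bash
python3 -m creep '[[[0,0,0.4,0,0,0,1],[0,0,0,0,0,0,1]]]'| grep -E "eef|force"; python3 -m creep '[[[0,0,0.4,0,0,0,1],[0,0,0,0,0,0,1]]]'| grep -E "eef|force"
```

```text
eef_pos: [0.4872, 0.1412, 0.0856]
contact_force: [-0.9, -1.2, 0.7]
eef_pos: [0.4871, 0.1412, 0.0855]
contact_force: [-2.7, -0.7, 7.2]
```

The guard is seated (weight gone, +7 N). Releasing and rising.

```bash
python3 -m creep '[[[0,0,-0.4,0,0,0,0.75],[0,0,0,0,0,0,0.7],[0,0,0,0,0,0,0.6],[0,0,0,0,0,0,0.4],[0,0,0,0,0,0,0.3],[0,0,-3,0,0,0,0.2],[0,0,-8,0,0,0,0.2],[0,0,-15,0,0,0,0.2],[0,0,-25,0,0,0,0],[0,0,-35,0,0,0,0],[0,0,-40,0,0,0,0],[0,0,-40,0,0,0,0],[0,-10,-20,0,0,0,0],[0,0,0,0,0,0,0],[0,0,0,0,0,0,0],[0,0,0,0,0,0,0],[0,0,0,0,0,0,0],[0,0,0,0,0,0,0]]]'
python3 - <<'E'
from h import *
s=get_state();m=camera_model("wrist");im,d=get_image("wrist")
a=proj(m,np.array([.487,.1415,.081]))[0].astype(int)
sc,_=get_image("scene")
w=cv2.resize(im[max(a[1]-50,0):max(a[1]-50,0)+100,a[0]-50:a[0]+50],(400,400),interpolation=cv2.INTER_CUBIC)
x=cv2.resize(sc[180:400,180:460],(509,400),interpolation=cv2.INTER_CUBIC)[:,:400]
cv2.imwrite("pics/end.png",np.hstack([w,x])[:,:,::-1]);cv2.imwrite("pics/sc_end.png",sc[:,:,::-1])
# bystanders: image change outside the work
o=np.load("scene0.npz")['im'].astype(int);D=np.abs(sc.astype(int)-o).max(2)
for n,(u0,v0,u1,v1) in dict(lemon=(312,180,358,220),tumbler=(355,190,408,248),cup=(400,226,448,275),clips=(325,275,425,338)).items(): print(n,np.median(D[v0:v1,u0:u1]),(D[v0:v1,u0:u1]>50).mean())
E
```

```text
clock: 28.8
eef_pos: [0.4886, 0.1509, 0.2712]
orientation: [[0.987, -0.161, -0.0], [-0.161, -0.987, -0.0], [-0.0, 0.0, -1.0]]
contact_force: [-0.2, -0.6, 0.3]
gripper_width: 0.0872
lemon 157.0 0.9972826086956522
tumbler 85.0 0.5894599869876382
cup 17.0 0.0
clips 13.0 0.0007936507936507937
```

View pics/end.png

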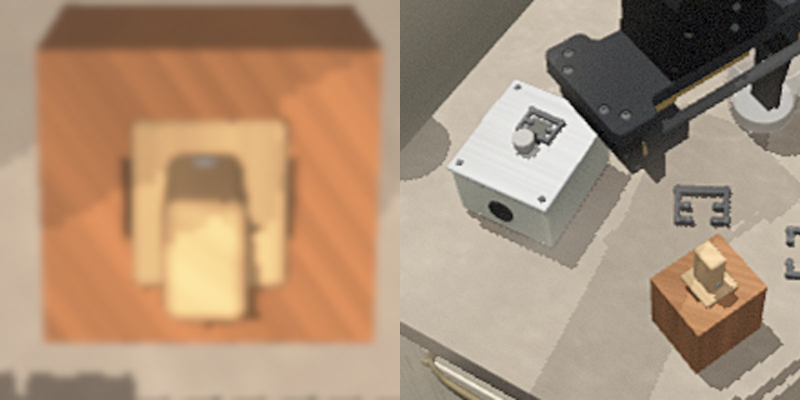

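The wedge hangs upright with its guard flat on the block, and the clip lies flat, off the spindle. The arm hides the lemon and tumbler in the scene view, so I'll check them in the top view before handing in.

Run:
```python
from h import *
t,_=get_image("top");o=np.load("top0.npz")['im'].astype(int);D=np.abs(t.astype(int)-o).max(2)
for n,(u0,v0,u1,v1) in dict(lemon=(255,168,288,206),tumbler=(302,156,345,203),cup=(347,158,392,196)).items(): print(n,np.median(D[v0:v1,u0:u1]),(D[v0:v1,u0:u1]>50).mean())
y=lambda im:(lambda h:cv2.inRange(h,(22,150,120),(35,255,255)))(cv2.cvtColor(im.astype(np.uint8),cv2.COLOR_RGB2HSV))[168:206,255:288]
for im in(o,t):
    M=cv2.moments(y(im));print("lemon px",M['m00']/255,M['m10']/max(M['m00'],1),M['m01']/max(M['m00'],1))
```

```text
lemon 13.0 0.0
tumbler 11.0 0.0
cup 12.0 0.0
lemon px 618.0 14.750809061488674 18.289644012944983
lemon px 606.0 14.542904290429043 18.115511551155116
```

```bash
python3 -c "from station import *; print(sign_off(), get_state()['clock'])"
```

```text
the job is handed in; nothing more can be done
the job is handed in; nothing more can be done
```

The job is done and handed in at about 29 s: the spring clip is off the mill's spindle and the wedge hangs back in its holder.

- **Finding the blade:** I felt for it by creeping the flat face against the side of the spindle's head. It is riveted about 4.7 mm off towards the slope. My camera estimate of 3.5 mm was a bit short.
- **Pushing the clip off:** I slid the blade down in 1 mm steps. The highest push I read was about 4 N up and 3 N sideways. The forces dropped away with the tip about 29 mm below the cover, and going 4 mm deeper met nothing.
- **Clip:** the wrist picture shows it clear of the spindle and flat on the cover across the window. It moved about 21 mm, further than the roughly 14 mm described.
- **Wedge:** it went back in until its weight came off the gripper (peak about 7 N). The last pictures show it upright with the guard flat on the block.
- **Bystanders:** the top view shows the lemon, tumbler and cup unmoved. In the scene camera the same check failed for the lemon and tumbler. The arm stands in front of them there, so I relied on the top view.
- **Robot:** the gripper is open, well above the holder and touching nothing.

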